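# Build the drying stand for a repaired terrapin shell

### The arm

A 6-joint arm with a two-finger parallel gripper is mounted at the origin on the work surface. World frame = base frame: x ahead of the robot, y to its left, z up, the work surface at z = 0. Lengths are in mm, angles in rad, forces in N, time in s.
With the tool pointing down it reaches from about 300 to 875 mm from the base axis. Payload 6.4 kg.
Tool frame: the origin (TCP) lies midway between the tips of the shut fingers; the grasp point (between the pads) lies 19 mm behind it; z points along the fingers, y is the direction in which the jaws open and shut (so a half turn about z gives the same grasp; the last joint's range is limited). The gripper opens to 85 mm and grips with 20 to 120 N. Pads are 22 mm wide; open, the fingers measure 114 mm over their backs; the gripper's body (76 mm by 85 mm) begins 54 mm behind the grasp point. The pads swing forward as they close: fully open they stand 13 mm farther back than shut.
Start: joints at [1.069, 0.181, 1.607, -0, 1.354, -0.206], TCP at [167.604, 550.046, 231.288] pointing down, gripper open.
Joint ranges: [-2.99, 2.99], [-0.89, 2.07], [0.3, 2.58], [-1.14, 4.28], [0, 2.63], [-3.12, 3.12]. Speed limits (rad/s): [2.57, 2.57, 3.01, 3.14, 3.14, 3.14].

### API

Orientations are given as a unit quaternion [x, y, z, w].
In Python, from plant import robot, vision gives the robot as it stands.
- The arm moves only by the tool apply_moves, never from a script. Its argument "rows" is a list of rows, each a list of 5 numbers: the shift along the world's x, y, z normalised to -1 to 1, where 1 is 0.06 m, then the turn about the world's z normalised to -1 to 1, where 1 is 0.08 rad, then the gripper command: -1 is fully open, 1 is shut, values between are in proportion. In form: [[x, y, z, yaw, fingers], ...]. A call has 1 to 20 rows; each row shifts and turns the commanded pose from where the row before left it; what a row does not reach is not made up. A row lasts 1/8 s, in which the tool goes at most 62.5 mm and 10.7 degrees, less where a joint would pass 70% of its speed; a pose out of reach is approached as far as the arm can. A call with a number of a shift or a turn outside -1 to 1 is refused whole. A call with a gripper value outside its range is refused whole. The fingers move at their own pace and stop on an object; the grip force is fixed at half the most. Time passes only in rows, so rows that do not move let the fingers close. It gives the time, the measured TCP pose, the force and the opening at its end, in the units of the state.
- robot.get_obs(): the state, without advancing time (a new reading comes with each control period).
- vision.read_camera(name): name is "side" or "top"; returns a dict with "frame" (420x560x3 uint8, red, green, blue), "intrinsics" (3x3 intrinsics, pixels), "rvec" (rotation vector, rad) and "tvec" (3), from world to camera coordinates, as OpenCV has them. Camera axes: x right, y down, z forward; pixel columns grow to the right and rows downward; lengths in mm; the calibration is good to about 2 mm. A picture is of the moment at which its call begins. There is no depth.
- robot.finish_job(): hands the job in, once; it reports no verdict.
The state is a dict: "t": time; "qpos": joint angles; "qd": joint speeds; "joint_efforts": joint torques, N m; "tcp_pos": TCP position; "orientation": TCP orientation; "wrist_force": force on the tool from outside, world axes, zero at the start; "torque": the same for the moment, N m; "opening": finger opening in mm.
Only numpy, scipy, OpenCV 4.12 (cv2) and the standard library are available. Lean on these libraries where they do the work, as an engineer would, in place of code of your own. Each camera call takes 0.05 s, during which the arm holds its last target. There are 200 camera calls.

### The job

On the round blue mat (not the yellow one) build the drying stand from the bottom up, one piece at a time: first the steel pot in the middle of the mat, then the red riser with its narrow foot in the pot, then the green cradle cup with its foot in the riser, and last the repaired terrapin shell, dome up, seated centrally on the cradle with the boss of its underside inside the cup. Every piece must sit fully home and upright; set the shell down gently, never drop it, and leave the tape roll, the amber bottle and the small jar standing where they are.

Things in the scene. Friction and masses are not known exactly. Their poses are not given: they have to be found in the camera images.
- blue_mat: Round blue mat fixed to the table, diameter 110, 3 mm thick: where the stand is built. Origin at the centre of its underside, on the table (z = 0), so its top is 3 mm above the origin. It turns up in any of the seven work places, which are at least about 130 mm apart between centres.
- yellow_mat: Round yellow mat, same size as the blue one, fixed: not to be used; a flat piece in another place.
- pot: Loose steel pot, the stand's base, about 0.3 kg, upright, open at the top. Foot flange diameter 84, 8 mm high; above it a straight round cup, outer diameter 60 (grip it across this), inner diameter 52; rim 56 mm above the underside, inner floor at 11 mm. Origin at the centre of the underside, z up.
- riser: Loose red plastic tube, 0.12 kg, standing on its narrow foot. Foot diameter 42 (39 at its tip), 12 long; body diameter 58 from 12 to 52 mm height (grip here); bore at the top diameter 38. Its shoulder (12 mm up) rests on the pot's rim: seated, its origin is 44 mm above the pot's, with 5 mm play all round. Origin: centre of the foot's underside, z up.
- cradle: Loose green plastic cup on a stub foot, 0.09 kg, upright. Foot diameter 28 (24 at its tip), 10 long; cup outer diameter 60 from 10 to 36 mm height (grip here), inner 50, inner floor at 16 mm. The cup's underside (10 mm up) rests on the riser's top: seated, its origin is 42 mm above the riser's, with 5 mm play all round. Origin: centre of the foot's underside, z up.
- shell: Loose cast of a terrapin shell, 0.16 kg, dark brown dome with cream patches, lying dome up, any yaw. 98 long (x), 61 wide (y), 52 high. Flat flanks at y = +-30, 40 long, 6 to 30 mm up: grip these. Underside: round boss, diameter 36, 6 deep, in a flat belly (62 x 60, corners cut) that rests on the cradle's rim; seated, origin 30 mm above the cradle's, 7 mm play, any yaw. Origin: centre of the boss's underside, z up.
- tape: Bystander: loose white roll of tape lying flat in one of the work places, outer diameter 70, 25 high, origin at the centre of its underside. Leave it alone.
- amber: Bystander: loose amber glass bottle, diameter 44, 95 high, upright beyond the work places. Origin at the centre of its underside. Leave it alone.
- jar: Bystander: loose small jar with an orange cap, diameter 36, 36 high, upright in the middle between the work places. Origin at the centre of its underside. Leave it alone.

How it is judged (in metres and radians):
On the way, in this order (a step that is already met when the one before it is completed fails the run):
1. the steel pot stands upright, centred on the blue mat, and is let go (horizontal distance between pot and blue_mat below 0.015 m and z of pot in the frame of blue_mat between -0.001 and 0.007 m and angle between pot's own z axis and vertical below 0.12 rad and contact force between the fingers and pot below 0.05 N and linear speed of pot below 0.03 m/s), for 0.2 s.
2. the red riser stands foot down, seated in the pot, and is let go (horizontal distance between riser and pot below 0.01 m and z of riser in the frame of pot between 0.04 and 0.048 m and angle between riser's own z axis and vertical below 0.12 rad and contact force between the fingers and riser below 0.05 N and linear speed of riser below 0.03 m/s), for 0.2 s.
3. the green cradle cup stands foot down, seated in the riser, and is let go (horizontal distance between cradle and riser below 0.01 m and z of cradle in the frame of riser between 0.038 and 0.046 m and angle between cradle's own z axis and vertical below 0.12 rad and contact force between the fingers and cradle below 0.05 N and linear speed of cradle below 0.03 m/s), for 0.2 s.
4. the shell rests dome up, seated in the cradle, and is let go (horizontal distance between shell and cradle below 0.012 m and z of shell in the frame of cradle between 0.026 and 0.034 m and angle between shell's own z axis and vertical below 0.12 rad and contact force between the fingers and shell below 0.05 N and linear speed of shell below 0.03 m/s), for 0.2 s.
At the end, for the whole second after the job is handed in: Pot within 15 mm of the blue mat's centre; riser in pot and cradle in riser, each within 10 mm of the axis below; shell dome up on the cradle within 12 mm; all seated to 4 mm of full depth, tilted under 0.12 rad, released and at rest (all of step 1 and all of step 2 and all of step 3 and all of step 4 and angular speed of each of pot, riser, cradle, shell below 0.3 rad/s); the robot touches nothing.
It fails at once if the white tape roll is pushed more than 30 mm away or knocked over (distance of tape from where it was at the start of the episode above 0.03 m or angle between tape's own z axis and vertical above 0.6 rad).
It fails at once if the amber bottle is pushed more than 30 mm away or knocked over (distance of amber from where it was at the start of the episode above 0.03 m or angle between amber's own z axis and vertical above 0.6 rad).
It fails at once if the small orange-capped jar is pushed more than 30 mm away or knocked over (distance of jar from where it was at the start of the episode above 0.03 m or angle between jar's own z axis and vertical above 0.6 rad).
It fails at once if the shell is dropped (it falls freely at more than 0.6 m/s, a drop of about 18 mm) (linear speed of shell above 0.6 m/s and contact force between the fingers and shell below 0.01 N).
It also fails if it takes over 93 s, if anything falls off the work surface, if the arm or the gripper's body presses on something with over 40 N, if the wrist force passes 120 N, or if a joint passes its speed limit or range.

## Working session

There is one attempt and no reset: what is moved stays moved. The work goes in short steps, Python scripts to look and compute and a tool call to move; the robot and the scene stay as the last step left them, time stands still between calls to the robot, and variables do not carry over. Pictures are saved under pics/ and viewed, about 12 in all and at most 16, crops included, and the job is handed in when it is done.

Besides the shell and the picture viewer there is one more tool, called after "Request:" as name([rows], argument=value, ...), one row to a line, values as JSON. apply_moves: Moves the arm, as the interface text tells. Its arguments: {"type":"object","properties":{"rows":{"type":"array"}},"required":["rows"]}

```bash
mkdir -p pics
cat > h.py <<'E'
import cv2, numpy as np
from plant import robot, vision
def cap(n, f=None):
    c=vision.read_camera(n)
    if f: cv2.imwrite('pics/'+f, c['frame'][:,:,::-1])
    return c
def ray(c,u,v,z):
    R,_=cv2.Rodrigues(np.array(c['rvec'],float)); t=np.array(c['tvec'],float).ravel()
    K=np.array(c['intrinsics'],float)
    o=-R.T@t; d=R.T@np.linalg.inv(K)@np.array([u,v,1.])
    return o+d*(z-o[2])/d[2]
def proj(c,p):
    return cv2.projectPoints(np.array(p,float).reshape(-1,1,3),np.array(c['rvec'],float),np.array(c['tvec'],float),np.array(c['intrinsics'],float),None)[0].reshape(-1,2)
E
python3 - <<'E'
from h import *
for n in('top','side'):
    c=cap(n,n+'0.png')
    R,_=cv2.Rodrigues(np.array(c['rvec'],float)); print(n,(-R.T@np.array(c['tvec'],float).ravel()).round(),R[2].round(2),c['intrinsics'][0][0])
print(robot.get_obs())
E
```

```text
top [414. -11. 976.] [ 0.19  0.04 -0.98] 426.27917968039134
side [362. 856. 604.] [ 0.21 -0.81 -0.54] 507.5063759726602
{'t': 0.1, 'qpos': array([ 1.06869486e+00,  1.81466835e-01,  1.60789781e+00,  1.19869369e-05,
        1.35379813e+00, -2.06337471e-01]), 'qd': array([ 0.00032181, -0.00258264, -0.00354126, -0.00111226, -0.00173301,
        0.00054014]), 'joint_efforts': array([ 1.61958211e-03, -4.45873654e+01, -3.52242959e+01, -9.94784773e-05,
        4.05654166e-03, -2.42152095e-05]), 'tcp_pos': array([167.35507869, 549.59465133, 230.47912224]), 'orientation': array([ 1.47344816e-01,  9.89084874e-01, -7.34291608e-04, -2.77793200e-04]), 'wrist_force': array([-0.04124742, -0.99358064, -0.17386665]), 'torque': array([-0.0346034 , -0.00854251, -0.03795469]), 'opening': 85.48520086790755}
```

View pics/top0.png

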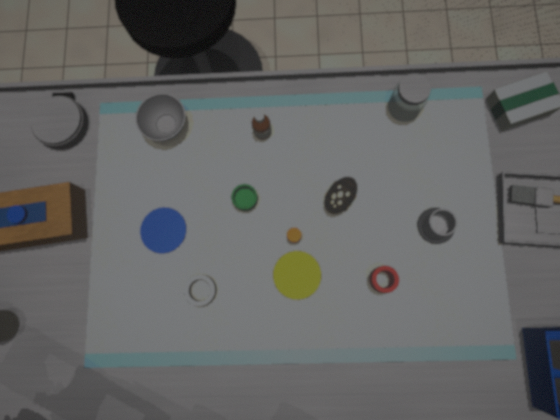

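View pics/side0.png

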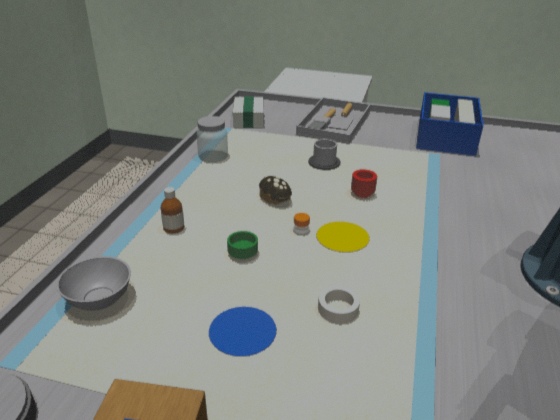

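Top view: blue mat at (164,230), pot (438,224), riser (384,279), cradle (245,198), shell (341,195), tape (203,291), jar (294,235), amber (261,124). +y is to the left and +x is up.

```bash
cat > meas.py <<'E'
from h import *
from scipy.optimize import least_squares
c=cap('top'); f=c['frame']; hsv=cv2.cvtColor(f,cv2.COLOR_RGB2HSV)
def blob(m,uv):
    n,l,s,cc=cv2.connectedComponentsWithStats(m.astype(np.uint8))
    ok=[i for i in range(1,n) if s[i,4]>25 and np.hypot(*(cc[i]-uv))<25]
    i=max(ok,key=lambda k:s[k,4]); return (l==i).astype(np.uint8)
H,S,V=[hsv[:,:,i].astype(int) for i in range(3)]
mk={'blue':((H>100)&(H<130)&(S>120),(164,230),3,55),'yellow':((H>22)&(H<35)&(S>120),(297,275),3,55),
'cradle':((H>45)&(H<85)&(S>90),(245,198),36,30),'riser':(((H<8)|(H>172))&(S>110),(384,279),52,29),
'jar':((H>8)&(H<22)&(S>110),(294,235),36,18)}
nad=np.array([414,-11])
for k,(m,uv,z,r) in mk.items():
    b=blob(m,uv); ct=max(cv2.findContours(b,0,1)[0],key=cv2.contourArea)[:,0].astype(float)
    w=np.array([ray(c,u,v,z)[:2] for u,v in ct]); c0=w.mean(0)
    if z>5:
        d=(c0-nad)/np.linalg.norm(c0-nad); w=w[((w-c0)@d)>-3]
    g=least_squares(lambda p:np.hypot(*(w-p[:2]).T)-p[2],[*c0,r],loss='soft_l1'); fk=least_squares(lambda p:np.hypot(*(w-p).T)-r+.8,c0,loss='soft_l1')
    print(k,g.x.round(1),r,'fixed r',fk.x.round(1))
i=np.vstack([np.hstack([cv2.resize(f[y-24:y+24,x-32:x+32],(400,300),interpolation=cv2.INTER_CUBIC) for x,y in p]) for p in [[(438,224),(341,195)],[(203,291),(384,279)]]])
cv2.imwrite('pics/crop.png',np.clip(i[:,:,::-1]*1.5,0,255).astype(np.uint8))
E
python3 meas.py
```

```text
blue [566.5 298.6  51.1] 55 fixed r [567.  299.3]
yellow [454.8 -10.1  51.4] 55 fixed r [455.3 -10.2]
cradle [624.9 101.9  25.7] 30 fixed r [620.8 100.3]
riser [ 439.  -197.    25.7] 29 fixed r [ 438.6 -193.9]
jar [542.4  -6.9  13.5] 18 fixed r [537.6  -6.7]
```

View pics/crop.png

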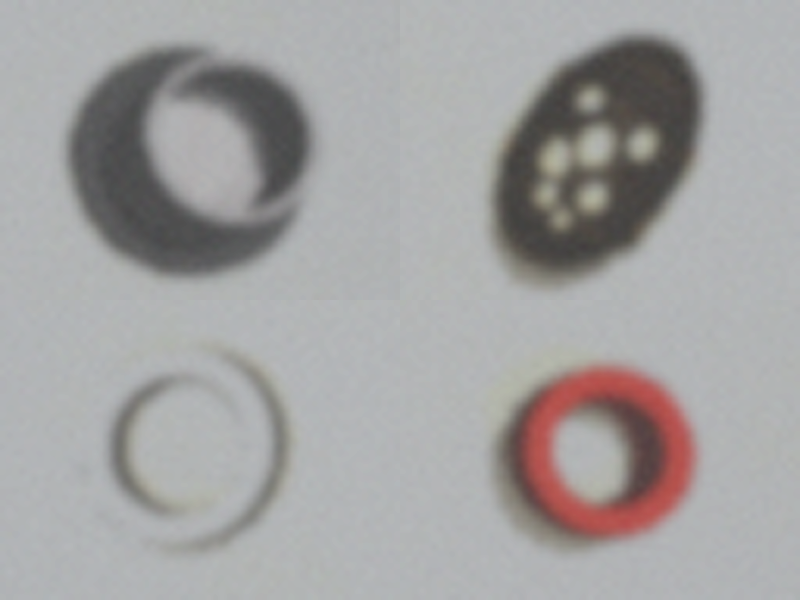

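Crops show that the pot flange disc centre is near pixel (435.3,225.6) and its rim centre near (442,222). The riser's ring centre is near (385,279.2), and the shell's long axis runs lower-left to upper-right. Converting these to positions and drawing them in both views.

```bash
cat > m2.py <<'E'
from h import *
c=cap('top'); s=cap('side')
print('pot flange',ray(c,435.0,225.3,8).round(1),'rim',ray(c,441.6,221.6,56).round(1))
print('riser',ray(c,384.8,278.9,52).round(1)); print('tape',ray(c,203-32+198/6.25,291-24+147/6.25,25).round(1),'amber',ray(c,260,120,95).round(0))
def rect(c,box,th):
    x0,y0,x1,y1=box; g=c['frame'].max(2); m=np.zeros(g.shape,np.uint8); m[y0:y1,x0:x1]=(g[y0:y1,x0:x1]<th)
    m=cv2.morphologyEx(m,cv2.MORPH_CLOSE,np.ones((7,7),np.uint8)); k=max(cv2.findContours(m,0,1)[0],key=cv2.contourArea); return k[:,0]
k=rect(c,(315,168,368,222),85)
for z in (10,20,30):
    w=np.array([ray(c,u,v,z)[:2] for u,v in k],np.float32); (cx,cy),(a,b),t=cv2.minAreaRect(w)
    M=cv2.moments(w.reshape(-1,1,2)); cen=np.array([M['m10'],M['m01']])/M['m00']
    mu=np.array([[M['mu20'],M['mu11']],[M['mu11'],M['mu02']]]); ev,V=np.linalg.eigh(mu); yaw=np.arctan2(V[1,1],V[0,1])
    print('shell',z,(cx,cy),(a,b),t,'centroid',cen.round(1),'yaw long',yaw)
for n,cc in(('s',s),):
  sh=np.array([[*cen,z] for z in (0,)])
im=s['frame'][:,:,::-1].copy(); it=c['frame'][:,:,::-1].copy()
def circ(p,z,r):
    a=np.linspace(0,2*np.pi,60); pts=np.c_[p[0]+r*np.cos(a),p[1]+r*np.sin(a),0*a+z]
    for q,i in((s,im2),(c,it2)): cv2.polylines(i,[np.round(proj(q,pts)*4).astype(int)],True,(0,255,255),1)
im2=cv2.resize(im,None,fx=4,fy=4,interpolation=1); it2=cv2.resize(it,None,fx=4,fy=4,interpolation=1)
P=ray(c,441.6,221.6,56)[:2]; Rr=ray(c,384.8,278.9,52)[:2]; C=(623.5,101.5); B=(567,299)
circ(P,56,30);circ(P,0,42);circ(Rr,52,29);circ(Rr,12,29);circ(C,36,30);circ(C,10,30);circ(B,3,55);circ(cen,6,30);circ(cen,30,30)
def crop(i,x,y): return cv2.resize(i[(y-33)*4:(y+33)*4,(x-33)*4:(x+33)*4],(264,264))
pos=[(*P,30),(*Rr,30),(*C,20)]
rows=[]
for q,i in((s,im2),(c,it2)): rows.append(np.hstack([crop(i,*np.round(proj(q,p)[0]).astype(int)) for p in pos]))
cv2.imwrite('pics/ov.png',np.clip(np.vstack(rows)*1.3,0,255).astype(np.uint8))
E
python3 m2.py
```

```text
pot flange [ 556.6 -326.6    8. ] rim [ 557.1 -325.7   56. ]
riser [ 438.8 -196.7   52. ]
tape [424.5 198.2  25. ] amber [790.  59.  95.]
shell 10 (632.758544921875, -116.591796875) (60.67926025390625, 100.4670181274414) 54.19144821166992 centroid [ 632.7 -116.6] yaw long 2.5054036564769784
shell 20 (630.4951782226562, -115.4990234375) (60.050987243652344, 99.42678833007812) 54.19110107421875 centroid [ 630.5 -115.5] yaw long 2.5054034487931154
shell 30 (628.23193359375, -114.40632629394531) (59.4227409362793, 98.3865737915039) 54.19114685058594 centroid [ 628.2 -114.4] yaw long 2.505403538854424
```

View pics/ov.png

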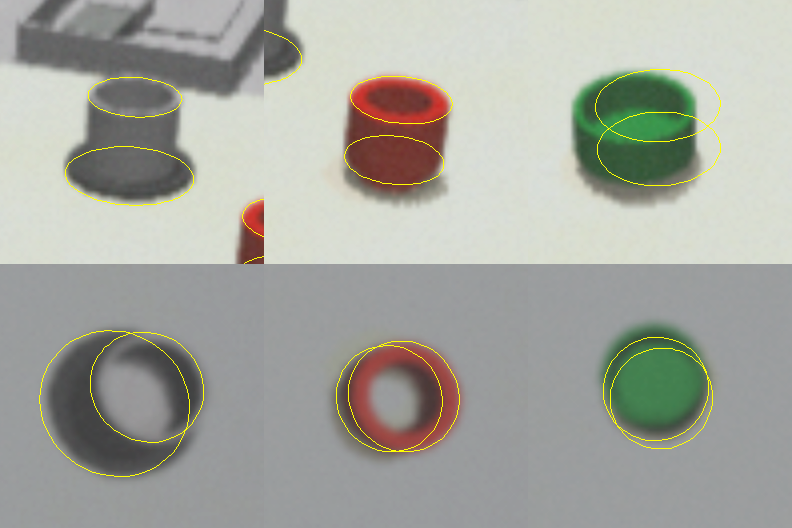

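Both views agree on the pot (557,-326), riser (439,-197) and blue mat (567,299). The shell is at about (631,-115) with its long axis at 143.5°, so the jaws should be at 53.5°. The cradle's mask caught only its inner floor, so I'll measure it again. Moving toward the pot now.

Request:
apply_moves([
  [0.325, -0.73, 0, -0.214, -1],
  [0.325, -0.73, 0, -0.214, -1],
  [0.325, -0.73, 0, -0.214, -1],
  [0.325, -0.73, 0, -0.214, -1],
  [0.325, -0.73, 0, -0.214, -1],
  [0.325, -0.73, 0, -0.214, -1],
  [0.325, -0.73, 0, -0.214, -1],
  [0.325, -0.73, 0, -0.214, -1],
  [0.325, -0.73, 0, -0.214, -1],
  [0.325, -0.73, 0, -0.214, -1],
  [0.325, -0.73, 0, -0.214, -1],
  [0.325, -0.73, 0, -0.214, -1],
  [0.325, -0.73, 0, -0.214, -1],
  [0.325, -0.73, 0, -0.214, -1],
  [0.325, -0.73, 0, -0.214, -1],
  [0.325, -0.73, 0, -0.214, -1],
  [0.325, -0.73, 0, -0.214, -1],
  [0.325, -0.73, 0, -0.214, -1],
  [0.325, -0.73, 0, -0.214, -1],
  [0.325, -0.73, 0, -0.214, -1],
])

```text
t: 2.75
tcp_pos: [558.0, -327.4, 231.0]
orientation: [0.314, 0.949, 0.0, -0.0]
wrist_force: [0.7, -0.8, 0.8]
opening: 85.5
```

```bash
cat > m3.py <<'E'
from h import *
from scipy.optimize import least_squares
for n,uv in(('top',(245,198)),('side',(242,245))):
    c=cap(n); f=c['frame'].astype(int); x,y=uv
    m=np.zeros(f.shape[:2],np.uint8); q=f[y-28:y+28,x-28:x+28]; m[y-28:y+28,x-28:x+28]=(q[:,:,1]>1.25*q[:,:,0])&(q[:,:,1]>1.15*q[:,:,2])
    k=max(cv2.findContours(m,0,1)[0],key=cv2.contourArea)[:,0].astype(float)
    cam=ray(c,280,210,1e-9); R,_=cv2.Rodrigues(np.array(c['rvec'],float)); o=(-R.T@np.array(c['tvec'],float).ravel())
    w=np.array([ray(c,u,v,36)[:2] for u,v in k]); c0=w.mean(0); d=c0-o[:2]; d/=np.linalg.norm(d)
    ff=w[(w-c0)@d>(0 if n=='top' else 5)]
    print(n,least_squares(lambda p:np.hypot(*(ff-p).T)-29,c0,loss='soft_l1').x.round(1),least_squares(lambda p:np.hypot(*(ff-p[:2]).T)-p[2],[*c0,29],loss='soft_l1').x.round(1))
o=robot.get_obs(); print(o['tcp_pos'],o['orientation'],o['qpos'])
E
python3 m3.py
```

```text
top [631.5 103. ] [633.2 104.   27.5]
side [634.7 106.5] [634.7 106.4  29. ]
[ 558.01377644 -330.12235678  230.09576345] [ 3.15411978e-01  9.48954720e-01 -4.73306438e-04 -1.20448341e-05] [-7.16486734e-01  3.42046562e-01  1.41076766e+00 -8.97671216e-04
  1.38843595e+00 -1.64533882e+00]
```

Cradle is at about (633,105). I'll check the settled pose while starting down.

Request:
apply_moves([
  [0, 0, -0.8, 0, -1],
  [0, 0, -0.8, 0, -1],
  [0, 0, -0.4, 0, -1],
  [0, 0, 0, 0, -1],
  [0, 0, 0, 0, -1],
])

```text
t: 3.48
tcp_pos: [558.3, -326.2, 112.8]
orientation: [0.314, 0.95, -0.0, 0.001]
wrist_force: [-0.2, 0.7, 1.2]
opening: 85.8
```

```bash
python3 -c "
from h import *
for i in range(3):
  c=cap('top'); print(robot.get_obs()['tcp_pos'].round(1))
c=cap('side'); cv2.imwrite('pics/s1.png',cv2.resize(c['frame'][90:230,250:430,::-1],None,fx=3.5,fy=3.5))"
```

```text
[ 558.6 -326.5  113.3]
[ 558.7 -326.6  113.5]
[ 558.5 -326.6  113.3]
```

View pics/s1.png

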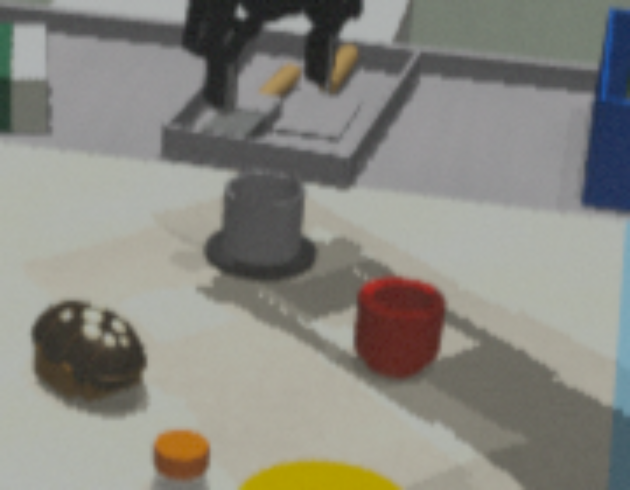

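The fingers straddle the pot, aligned over it. Descending to TCP z of about 16 and closing.

Request:
apply_moves([
  [-0.02, 0, -0.6, 0, -1],
  [0, 0, -0.6, 0, -1],
  [0, 0, -0.42, 0, -1],
  [0, 0, 0, 0, -1],
  [0, 0, 0, 0, 1],
  [0, 0, 0, 0, 1],
  [0, 0, 0, 0, 1],
  [0, 0, 0, 0, 1],
  [0, 0, 0, 0, 1],
  [0, 0, 0, 0, 1],
])

```text
t: 4.92
tcp_pos: [557.8, -327.2, 16.7]
orientation: [0.314, 0.95, -0.001, 0.002]
wrist_force: [-0.9, 0.5, 6.6]
opening: 59.3
```

Request:
apply_moves([
  [0, 0, 0.3, 0, 1],
  [0, 0, 0.7, 0, 1],
  [0, 0, 0.7, 0, 1],
  [0.01, 0.5, 0, 0, 1],
  [0.011, 0.745, 0, 0, 1],
  [0.011, 0.745, 0, 0, 1],
  [0.011, 0.745, 0, 0, 1],
  [0.011, 0.745, 0, 0, 1],
  [0.011, 0.745, 0, 0, 1],
  [0.011, 0.745, 0, 0, 1],
  [0.011, 0.745, 0, 0, 1],
  [0.011, 0.745, 0, 0, 1],
  [0.011, 0.745, 0, 0, 1],
  [0.011, 0.745, 0, 0, 1],
  [0.011, 0.745, 0, 0, 1],
  [0.011, 0.745, 0, 0, 1],
  [0.011, 0.745, 0, 0, 1],
  [0.01, 0.24, 0, 0, 1],
  [0, 0, 0, 0, 1],
  [0, 0, 0, 0, 1],
])

```text
t: 7.42
tcp_pos: [566.2, 298.3, 116.1]
orientation: [0.314, 0.949, -0.0, -0.0]
wrist_force: [-0.7, -0.1, -2.7]
opening: 58.9
```

Request:
apply_moves([
  [0.01, 0.01, -0.6, 0, 1],
  [0, 0, -0.6, 0, 1],
  [0, 0, -0.3, 0, 1],
  [0, 0, -0.1, 0, 1],
  [0, 0, 0, 0, 1],
  [0, 0, 0, 0, 1],
])

```text
t: 8.18
tcp_pos: [568.0, 300.4, 21.5]
orientation: [0.314, 0.949, 0.001, 0.001]
wrist_force: [-0.6, -1.2, -3.3]
opening: 59.4
```

```bash
python3 -c "
from h import *
c=cap('side'); cv2.imwrite('pics/s2.png',cv2.resize(c['frame'][230:390,140:340,::-1],None,fx=3,fy=3))
c=cap('top'); cv2.imwrite('pics/t2.png',cv2.resize(c['frame'][150:310,80:280,::-1],None,fx=3,fy=3))"
```

```text
(no output)
```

View pics/s2.png

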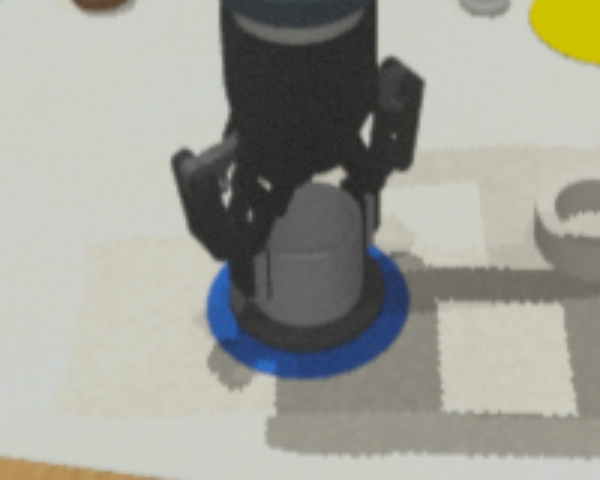

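The pot is centred on the mat, with an even blue margin all round. Lowering the last millimetre, releasing and rising.

Request:
apply_moves([
  [0, 0, -0.02, 0, 1],
  [0, 0, 0, 0, 1],
  [0, 0, 0, 0, -1],
  [0, 0, 0, 0, -1],
  [0, 0, 0, 0, -1],
  [0, 0, 0, 0, -1],
  [0, 0, 0, 0, -1],
  [0, 0, 0.4, 0, -1],
  [0, 0, 0.7, 0, -1],
  [0, 0, 0.9, 0, -1],
  [0, 0, 0.7, 0, -1],
  [0, 0, 0, 0, -1],
])

```text
t: 9.78
tcp_pos: [569.5, 301.1, 186.1]
orientation: [0.314, 0.95, 0.003, 0.004]
wrist_force: [0.2, -0.1, -0.1]
opening: 85.2
```

Request:
apply_moves([
  [-0.178, -0.69, 0, 0, -1],
  [-0.178, -0.69, 0, 0, -1],
  [-0.178, -0.69, 0, 0, -1],
  [-0.178, -0.69, 0, 0, -1],
  [-0.178, -0.69, 0, 0, -1],
  [-0.178, -0.69, 0, 0, -1],
  [-0.178, -0.69, 0, 0, -1],
  [-0.178, -0.69, 0, 0, -1],
  [-0.178, -0.69, 0, 0, -1],
  [-0.178, -0.69, 0, 0, -1],
  [-0.178, -0.69, 0, 0, -1],
  [-0.178, -0.69, 0, 0, -1],
  [0, 0, -0.6, 0, -1],
  [0, 0, -0.6, 0, -1],
  [0, 0, 0, 0, -1],
  [0, 0, 0, 0, -1],
])

```text
t: 11.78
tcp_pos: [438.9, -196.7, 109.5]
orientation: [0.314, 0.95, -0.0, 0.0]
wrist_force: [0.8, -0.7, 0.7]
opening: 85.3
```

```bash
cat > m4.py <<'E'
from h import *
import sys
a=sys.argv; zs=float(a[1]); r=float(a[2]); out=a[3]; B=(567,299)
if len(a)>5: B=(float(a[4]),float(a[5]))
ims=[]
for n in('side','top'):
    c=cap(n); i=cv2.resize(c['frame'][:,:,::-1],None,fx=5,fy=5,interpolation=1)
    an=np.linspace(0,2*np.pi,60)
    for z,rr,col in((zs,r,(0,255,255)),(3,55,(0,255,0))):
        b=B if z==zs else (567,299)
        p=proj(c,np.c_[b[0]+rr*np.cos(an),b[1]+rr*np.sin(an),0*an+z])*5+2
        cv2.polylines(i,[np.round(p).astype(int)],True,col,1)
    x,y=np.round(proj(c,[*B,zs*.6])[0]*5).astype(int); ims.append(i[max(y-200,0):y+200,max(0,x-200):x+200])
h=min(k.shape[0] for k in ims); cv2.imwrite('pics/'+out,np.clip(np.hstack([k[:h] for k in ims])*1.3,0,255).astype(np.uint8))
print(robot.get_obs()['tcp_pos'].round(1))
E
python3 m4.py 59 30 p1.png
```

```text
[ 439.6 -197.2  110.4]
```

View pics/p1.png

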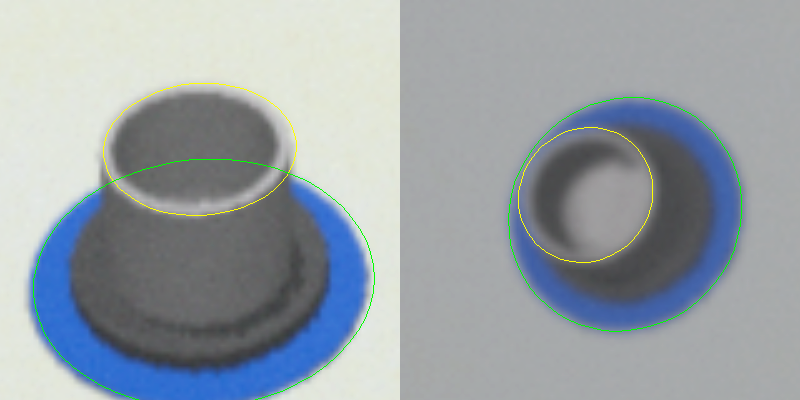

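The pot sits within 1–2 mm of (568,299), upright and centred. Now picking up the riser.

Request:
apply_moves([
  [0, 0, -0.6, 0, -1],
  [0, 0, -0.6, 0, -1],
  [0, 0, -0.43, 0, -1],
  [0, 0, 0, 0, -1],
  [0, 0, 0, 0, 1],
  [0, 0, 0, 0, 1],
  [0, 0, 0, 0, 1],
  [0, 0, 0, 0, 1],
  [0, 0, 0, 0, 1],
  [0, 0, 0, 0, 1],
])

```text
t: 13.12
tcp_pos: [440.0, -197.7, 13.3]
orientation: [0.314, 0.95, -0.001, 0.002]
wrist_force: [-1.3, 1.0, 6.2]
opening: 57.8
```

Request:
apply_moves([
  [0, 0, 0.3, 0, 1],
  [0, 0, 0.7, 0, 1],
  [0, 0, 0.7, 0, 1],
  [0, 0, 0.6, 0, 1],
  [0.1, 0.4, 0, 0, 1],
  [0.178, 0.69, 0, 0, 1],
  [0.178, 0.69, 0, 0, 1],
  [0.178, 0.69, 0, 0, 1],
  [0.178, 0.69, 0, 0, 1],
  [0.178, 0.69, 0, 0, 1],
  [0.178, 0.69, 0, 0, 1],
  [0.178, 0.69, 0, 0, 1],
  [0.178, 0.69, 0, 0, 1],
  [0.178, 0.69, 0, 0, 1],
  [0.178, 0.69, 0, 0, 1],
  [0.178, 0.69, 0, 0, 1],
  [0.09, 0.27, 0, 0, 1],
  [0, 0, 0, 0, 1],
  [0, 0, 0, 0, 1],
])

```text
t: 15.5
tcp_pos: [567.3, 297.9, 149.2]
orientation: [0.314, 0.949, -0.0, -0.0]
wrist_force: [-0.6, -0.7, -1.9]
opening: 57.8
```

```bash
python3 m4.py 179 29 p2.png 568 299
```

```text
[567.4 297.7 149.2]
```

View pics/p2.png

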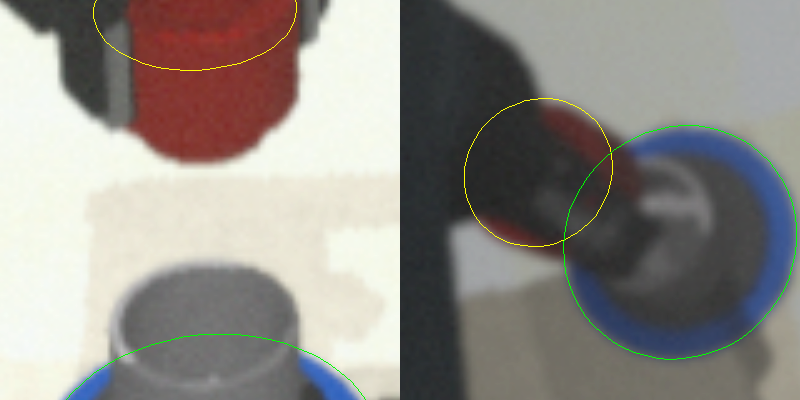

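The foot is over the pot's opening (foot centre column about 201, rim centre about 205). Lowering the riser.

Request:
apply_moves([
  [0.015, 0.02, -0.5, 0, 1],
  [0, 0, -0.4, 0, 1],
  [0, 0, -0.2, 0, 1],
  [0, 0, -0.15, 0, 1],
  [0, 0, -0.1, 0, 1],
  [0, 0, -0.08, 0, 1],
  [0, 0, 0, 0, 1],
  [0, 0, 0, 0, 1],
])

```text
t: 16.6
tcp_pos: [568.7, 300.3, 63.7]
orientation: [0.314, 0.95, 0.0, 0.0]
wrist_force: [0.4, -0.8, -1.3]
opening: 57.6
```

Request:
apply_moves([
  [0, 0, -0.03, 0, 1],
  [0, 0, -0.02, 0, 1],
  [0, 0, 0, 0, 1],
])

```text
t: 16.98
tcp_pos: [568.5, 300.2, 60.6]
orientation: [0.314, 0.95, 0.0, 0.0]
wrist_force: [-0.5, -0.5, 1.9]
opening: 57.9
```

```bash
python3 m4.py 99 29 p3.png 568 299
```

```text
[568.5 300.2  60.6]
```

View pics/p3.png

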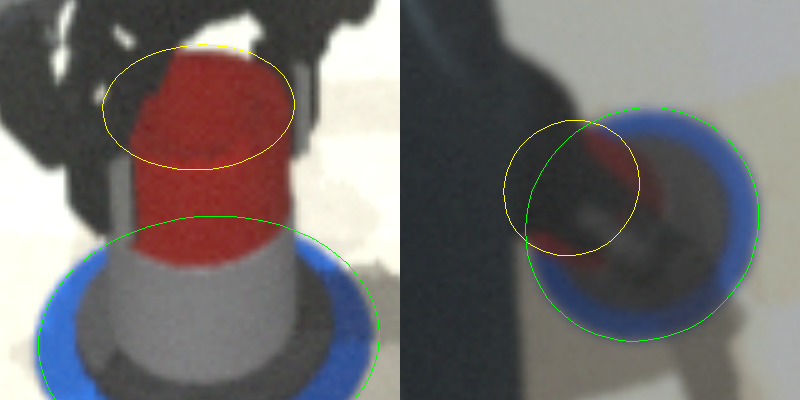

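The riser is seated: its shoulder is on the rim and the wrist force has turned upward. Releasing and going to the cradle.

Request:
apply_moves([
  [0, 0, 0, 0, -1],
  [0, 0, 0, 0, -1],
  [0, 0, 0, 0, -1],
  [0, 0, 0, 0, -1],
  [0, 0, 0, 0, -1],
  [0, 0, 0.3, 0, -1],
  [0, 0, 0.7, 0, -1],
  [0, 0, 0.8, 0, -1],
  [0.215, -0.65, 0, 0, -1],
  [0.215, -0.65, 0, 0, -1],
  [0.215, -0.65, 0, 0, -1],
  [0.215, -0.65, 0, 0, -1],
  [0.215, -0.65, 0, 0, -1],
  [0, 0, -0.6, 0, -1],
  [0, 0, -0.4, 0, -1],
  [0, 0, 0, 0, -1],
  [0, 0, 0, 0, -1],
])

```text
t: 19.2
tcp_pos: [633.9, 105.3, 110.2]
orientation: [0.314, 0.95, 0.0, 0.001]
wrist_force: [0.3, 0.1, -1.0]
opening: 85.6
```

```bash
python3 m4.py 99 29 p4.png 568 299; cp m4.py /tmp; python3 -c "
from h import *
c=cap('side'); i=cv2.resize(c['frame'][170:290,170:310,::-1],None,fx=2.8,fy=2.8); j=cv2.imread('pics/p4.png'); j=cv2.resize(j,None,fx=.9,fy=.9)
o=np.zeros((j.shape[0]+0,0,3),np.uint8); h=j.shape[0]; i=i[:h]; i=np.vstack([i,np.zeros((h-i.shape[0],i.shape[1],3),np.uint8)])
cv2.imwrite('pics/p5.png',np.hstack([j[:,:400],i]))"
```

```text
[634.2 105.3 110.5]
```

View pics/p5.png

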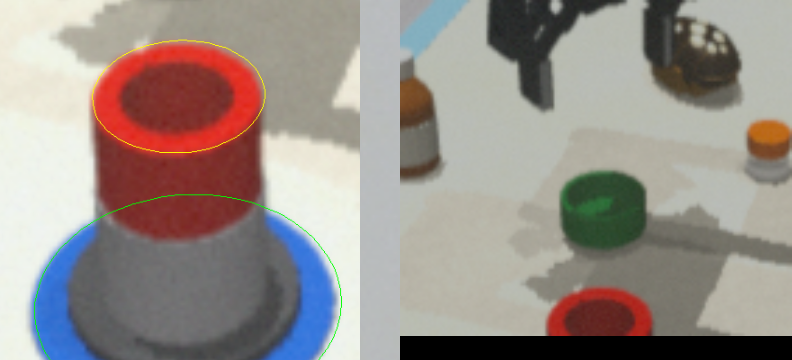

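The riser's top ring matches the circle drawn at (568,299,99), so it is seated. The fingers straddle the cradle. Grasping it.

Request:
apply_moves([
  [0, 0, -0.6, 0, -1],
  [0, 0, -0.6, 0, -1],
  [0, 0, -0.4, 0, -1],
  [0, 0, -0.16, 0, -1],
  [0, 0, 0, 0, -1],
  [0, 0, 0, 0, 1],
  [0, 0, 0, 0, 1],
  [0, 0, 0, 0, 1],
  [0, 0, 0, 0, 1],
  [0, 0, 0, 0, 1],
  [0, 0, 0, 0, 1],
])

```text
t: 20.72
tcp_pos: [634.6, 105.1, 4.9]
orientation: [0.314, 0.95, 0.0, 0.002]
wrist_force: [-1.2, 0.0, 5.7]
opening: 58.6
```

Request:
apply_moves([
  [0, 0, 0.3, 0, 1],
  [0, 0, 0.7, 0, 1],
  [0, 0, 0.7, 0, 1],
  [0, 0, 0.6, 0, 1],
  [-0.215, 0.64, 0, 0, 1],
  [-0.215, 0.64, 0, 0, 1],
  [-0.215, 0.64, 0, 0, 1],
  [-0.215, 0.64, 0, 0, 1],
  [-0.215, 0.64, 0, 0, 1],
  [0, 0, 0, 0, 1],
  [0, 0, 0, 0, 1],
])

```text
t: 22.1
tcp_pos: [568.6, 296.9, 141.5]
orientation: [0.313, 0.95, 0.0, 0.0]
wrist_force: [-0.3, -0.8, -1.1]
opening: 58.4
```

```bash
python3 m4.py 99 29 p6.png 568 299
```

```text
[568.9 296.1 141.2]
```

View pics/p6.png

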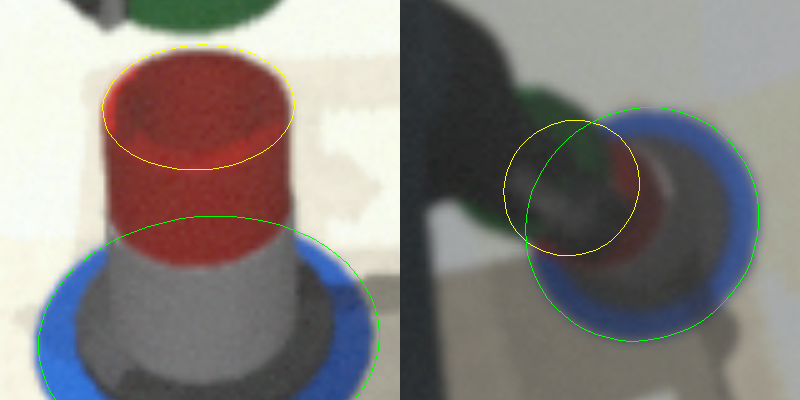

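The cradle foot is above the bore. Shifting +3 mm in y and lowering.

Request:
apply_moves([
  [-0.01, 0.045, 0, 0, 1],
  [0, 0, -0.3, 0, 1],
  [0, 0, -0.2, 0, 1],
  [0, 0, -0.12, 0, 1],
  [0, 0, -0.08, 0, 1],
  [0, 0, -0.05, 0, 1],
  [0, 0, 0, 0, 1],
  [0, 0, 0, 0, 1],
])

```text
t: 23.2
tcp_pos: [568.1, 300.0, 96.1]
orientation: [0.314, 0.95, 0.0, 0.0]
wrist_force: [0.2, 1.0, -0.8]
opening: 58.5
```

```bash
python3 m4.py 125 30 p7.png 568 299
```

```text
[568.  299.9  96.1]
```

View pics/p7.png

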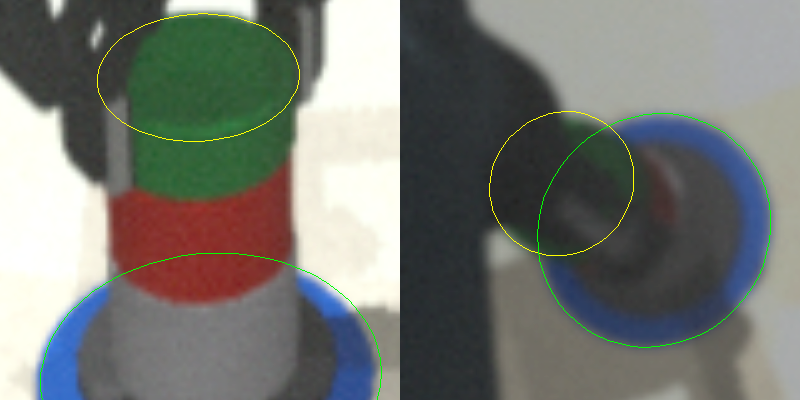

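Only 2 mm is left. Seating and releasing the cradle, then going to the shell.

Request:
apply_moves([
  [0, 0, -0.04, 0, 1],
  [0, 0, 0, 0, 1],
  [0, 0, 0, 0, 1],
])

```text
t: 23.68
tcp_pos: [568.2, 300.0, 93.9]
orientation: [0.314, 0.95, 0.0, 0.0]
wrist_force: [-0.2, 1.0, 3.4]
opening: 58.3
```

Request:
apply_moves([
  [0, 0, 0, 0, -1],
  [0, 0, 0, 0, -1],
  [0, 0, 0, 0, -1],
  [0, 0, 0, 0, -1],
  [0, 0, 0, 0, -1],
  [0, 0, 0.3, 0, -1],
  [0, 0, 0.6, 0, -1],
  [0, 0, 0.7, 0, -1],
  [0.105, -0.69, 0, 0, -1],
  [0.105, -0.69, 0, 0, -1],
  [0.105, -0.69, 0, 0, -1],
  [0.105, -0.69, 0, 0, -1],
  [0.105, -0.69, 0, 0, -1],
  [0.105, -0.69, 0, 0, -1],
  [0.105, -0.69, 0, 0, -1],
  [0.105, -0.69, 0, 0, -1],
  [0.105, -0.69, 0, 0, -1],
  [0.105, -0.69, 0, 0, -1],
  [0, 0, 0, 0, -1],
  [0, 0, 0, 0, -1],
])

```text
t: 26.18
tcp_pos: [630.9, -113.9, 190.2]
orientation: [0.314, 0.949, 0.0, 0.0]
wrist_force: [-0.1, -0.2, 0.0]
opening: 85.5
```

```bash
python3 m4.py 125 30 p8.png 568 299; python3 -c "
from h import *
c=cap('side'); i=cv2.resize(c['frame'][110:230,210:350,::-1],None,fx=3,fy=3,interpolation=1); j=cv2.imread('pics/p8.png')[:360,:400]
p=((proj(c,[[631,-115.5,0],[631,-115.5,52]])-[210,110])*3).astype(int); cv2.line(i,tuple(map(int,p[0])),tuple(map(int,p[1])),(0,255,255),1)
h=min(len(i),len(j)); cv2.imwrite('pics/p9.png',np.hstack([j[:h],i[:h,:400]])); print(robot.get_obs()['orientation'])"
```

```text
[ 630.8 -112.9  189.8]
[3.12995020e-01 9.49754759e-01 1.05857155e-04 6.79722623e-05]
```

View pics/p9.png

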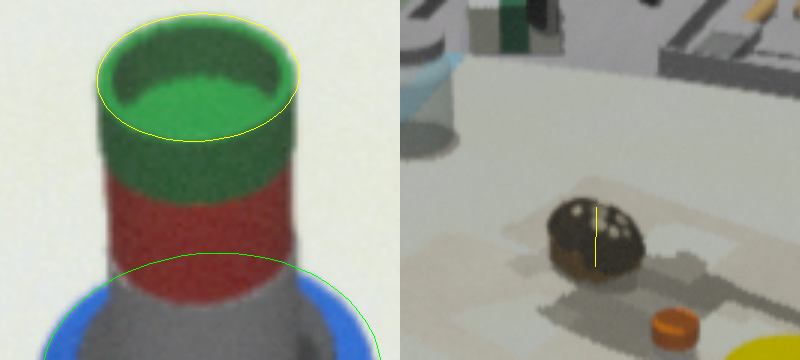

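The cradle rim matches the circle drawn at z=125, so it is seated. The shell's drawn axis also fits in the side view. Descending on the shell.

Request:
apply_moves([
  [0, -0.035, -0.7, 0, -1],
  [0, 0, -0.7, 0, -1],
  [0, 0, -0.6, 0, -1],
  [0, 0, -0.5, 0, -1],
  [0, 0, -0.4, 0, -1],
  [0, 0, -0.22, 0, -1],
  [0, 0, 0, 0, -1],
  [0, 0, 0, 0, 1],
  [0, 0, 0, 0, 1],
  [0, 0, 0, 0, 1],
  [0, 0, 0, 0, 1],
  [0, 0, 0, 0, 1],
  [0, 0, 0, 0, 1],
])

```text
t: 27.95
tcp_pos: [632.2, -116.7, 3.9]
orientation: [0.314, 0.95, 0.0, 0.002]
wrist_force: [-0.2, 0.9, 6.5]
opening: 59.0
```

Request:
apply_moves([
  [0, 0, 0.1, 0, 1],
  [0, 0, 0.4, 0, 1],
  [0, 0, 0.6, 0, 1],
  [0, 0, 0.7, 0, 1],
  [0, 0, 0.6, 0, 1],
  [0, 0, 0.4, 0, 1],
  [-0.05, 0.35, 0, 0, 1],
  [-0.09, 0.58, 0, 0, 1],
  [-0.09, 0.58, 0, 0, 1],
  [-0.09, 0.58, 0, 0, 1],
  [-0.09, 0.58, 0, 0, 1],
  [-0.09, 0.58, 0, 0, 1],
  [-0.09, 0.58, 0, 0, 1],
  [-0.09, 0.58, 0, 0, 1],
  [-0.09, 0.58, 0, 0, 1],
  [-0.09, 0.58, 0, 0, 1],
  [-0.09, 0.58, 0, 0, 1],
  [-0.08, 0.58, 0, 0, 1],
  [-0.03, 0.2, 0, 0, 1],
  [0, 0, 0, 0, 1],
])

```text
t: 30.45
tcp_pos: [565.8, 300.2, 168.8]
orientation: [0.313, 0.95, -0.001, -0.001]
wrist_force: [-0.6, 0.1, -1.5]
opening: 58.7
```

Request:
apply_moves([
  [0, 0, 0, 0, 1],
  [0, 0, 0, 0, 1],
])

```text
t: 30.7
tcp_pos: [567.5, 298.5, 170.0]
orientation: [0.314, 0.949, -0.0, -0.0]
wrist_force: [-0.3, 0.8, -0.5]
opening: 58.8
```

```bash
python3 -c "
from h import *
print(robot.get_obs()['tcp_pos'].round(1))
c=cap('side'); cv2.imwrite('pics/p10.png',cv2.resize(c['frame'][170:330,160:330,::-1],None,fx=3.5,fy=3.5))"
```

```text
[567.5 298.5 170. ]
```

View pics/p10.png

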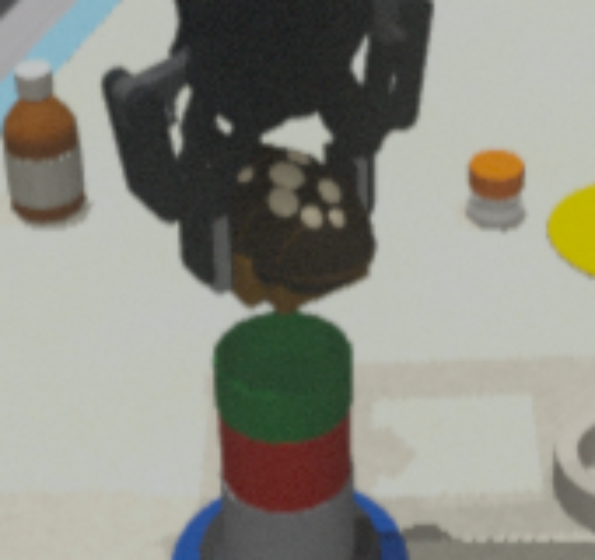

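The shell is held level with its boss above the cup. Lowering it gently.

Request:
apply_moves([
  [0.01, 0.01, -0.15, 0, 1],
  [0, 0, -0.2, 0, 1],
  [0, 0, -0.15, 0, 1],
  [0, 0, -0.1, 0, 1],
  [0, 0, -0.08, 0, 1],
  [0, 0, -0.04, 0, 1],
  [0, 0, -0.02, 0, 1],
  [0, 0, 0, 0, 1],
  [0, 0, 0, 0, 1],
])

```text
t: 31.88
tcp_pos: [568.0, 300.2, 126.0]
orientation: [0.314, 0.95, 0.0, 0.0]
wrist_force: [-0.4, -0.3, -1.7]
opening: 59.0
```

Request:
apply_moves([
  [0, 0, -0.02, 0, 1],
  [0, 0, 0, 0, 1],
])

```text
t: 32.12
tcp_pos: [567.7, 300.1, 124.4]
orientation: [0.314, 0.95, -0.0, -0.0]
wrist_force: [-0.1, -0.3, -0.8]
opening: 58.7
```

Request:
apply_moves([
  [0, 0, -0.02, 0, 1],
  [0, 0, 0, 0, 1],
])

```text
t: 32.38
tcp_pos: [567.7, 300.1, 123.1]
orientation: [0.314, 0.95, -0.0, -0.0]
wrist_force: [-1.0, 0.0, -1.6]
opening: 58.6
```

Request:
apply_moves([
  [0, 0, -0.01, 0, 1],
  [0, 0, 0, 0, 1],
])

```text
t: 32.62
tcp_pos: [567.9, 300.2, 123.0]
orientation: [0.314, 0.95, 0.0, 0.0]
wrist_force: [-0.6, -1.0, 1.4]
opening: 58.5
```

Request:
apply_moves([
  [0, 0, -0.012, 0, 1],
  [0, 0, 0, 0, 1],
])

```text
t: 32.88
tcp_pos: [568.0, 300.2, 122.9]
orientation: [0.314, 0.95, 0.0, 0.0]
wrist_force: [-3.1, -0.7, 5.1]
opening: 58.6
```

```bash
python3 -c "
from h import *
print(robot.get_obs()['tcp_pos'].round(1))
c=cap('side'); cv2.imwrite('pics/p11.png',cv2.resize(c['frame'][200:340,180:320,::-1],None,fx=4,fy=4))"
```

```text
[568.  300.2 122.9]
```

View pics/p11.png

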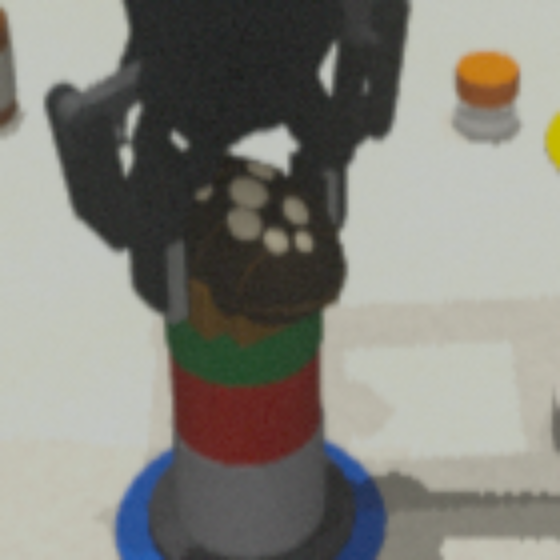

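The belly is on the cradle's rim and the force is about +5 N. Releasing and retreating straight up.

Request:
apply_moves([
  [0, 0, 0, 0, -1],
  [0, 0, 0, 0, -1],
  [0, 0, 0, 0, -1],
  [0, 0, 0, 0, -1],
  [0, 0, 0, 0, -1],
  [0, 0, 0, 0, -1],
  [0, 0, 0.2, 0, -1],
  [0, 0, 0.5, 0, -1],
  [0, 0, 0.6, 0, -1],
  [0, 0, 0.7, 0, -1],
  [0, -0.6, 0, 0, -1],
  [0, -0.7, 0, 0, -1],
  [0, -0.7, 0, 0, -1],
  [0, -0.7, 0, 0, -1],
  [0, 0, 0, 0, -1],
  [0, 0, 0, 0, -1],
])

```text
t: 34.92
tcp_pos: [568.0, 138.4, 242.8]
orientation: [0.314, 0.949, 0.0, 0.0]
wrist_force: [0.3, -0.3, 0.6]
opening: 85.3
```

```bash
python3 m4.py 125 30 p12.png 568 299
```

```text
[567.8 139.1 242.4]
```

View pics/p12.png

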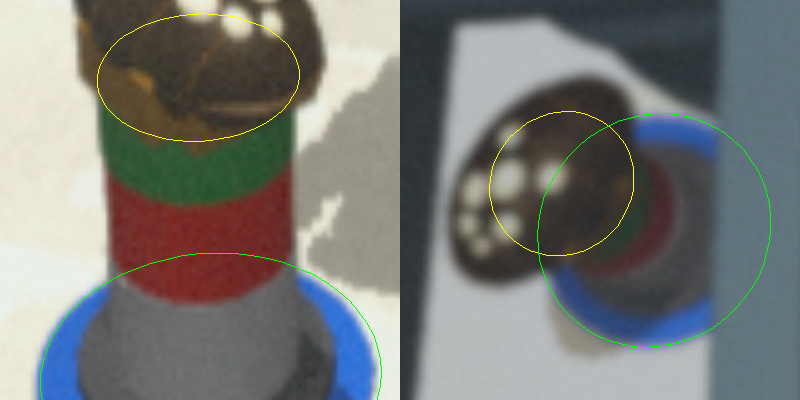

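The shell sits dome up on the rim. A last numeric check of its centring from the top camera, then handing in.

```bash
python3 -c "
from h import *
c=cap('top'); u,v=proj(c,[568,299,139])[0]; x,y=int(u),int(v); f=c['frame'].astype(int)
x0,y0=proj(c,[568,299,75])[0]; ox,oy=np.round(np.array([x0,y0])*5).astype(int); ox-=200; oy-=200
for z in (135,139,145): print(z,ray(c,(ox+143)/5,(oy+180)/5,z).round(1))
print(robot.get_obs()['wrist_force'].round(1))
"
```

```text
135 [566.8 302.1 135. ]
139 [566.  300.6 139. ]
145 [564.9 298.4 145. ]
[-0.2 -0.4 -0.1]
```

The shell is about 2–3 mm from the stand's axis, against an allowance of 12 mm. Everything is at rest and the arm is clear.

```bash
python3 -c "
from plant import robot
print(robot.finish_job())"
```

```text
the job is handed in; nothing more can be done
None
```

I built the stand on the blue mat in the order asked: pot, riser, cradle, then shell. I handed it in after about 35 s of robot time; the hand-in gave no verdict.

- **Pot, riser and cradle:** after each release the camera views showed the piece within about 2 mm of (568, 299) mm, upright and at its seated height. The mat's centre measured (567, 299).
- **Shell:** it was lowered under control and released only once the wrist force showed it resting on the rim (about +5 N). It sits dome up, about 2–3 mm off the stand's axis, judged from one top view with the dome's height assumed.
- **Bystanders:** the arm never worked close to the tape, bottle or jar. All three looked undisturbed in the pictures where they appear, but I did not measure them again at the end.
- **Disagreement:** my first cradle measurement was about 10 mm off because the colour mask caught only the cup's inner floor. I measured it again before grasping, and the two cameras then agreed to about 5 mm. No check failed after that.

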